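Turn a fossil turntable back one ratchet notch

ROBOT

A 7-joint arm with a two-finger parallel gripper is mounted at the origin on the work surface. World frame = base frame: x ahead of the robot, y to its left, z up, the work surface at z = 0. Lengths are in mm, angles in rad, forces in N, time in s.
With the tool pointing down it reaches from about 400 to 850 mm from the base axis. Payload 10.4 kg.
Tool frame: the origin (TCP) lies midway between the tips of the shut fingers; the grasp point (between the pads) lies r.grasp_offset behind it (r.grasp_offset is the distance from the TCP to the grasp point, in mm); z points along the fingers, x is the direction in which the jaws open and shut, and the axes are right-handed (so a half turn about z gives the same grasp; the last joint's range is limited). The gripper opens to 85 mm and grips with 20 to 120 N. Pads are 22 mm wide; open, the fingers measure 114 mm over their backs; the gripper's body (76 mm by 85 mm) begins 54 mm behind the grasp point. The pads swing forward as they close: fully open they stand 13 mm farther back than shut.
Start: joints at [1.194, 0.332, -0.065, 1.46, 0.022, 1.35, -0.088], TCP at [216.563, -586.303, 231.338] pointing down, gripper open.
Joint ranges: [-2.6, 2.6], [-0.5, 2.12], [-1.47, 1.34], [0.16, 2.42], [-1.27, 4.41], [0.06, 2.06], [-2.6, 2.6]. Speed limits (rad/s): [2.22, 2.22, 2.79, 2.79, 3.14, 3.14, 3.14].

INTERFACE

Orientations are given as a unit quaternion [w, x, y, z].
In Python, from plant import r gives the robot as it stands.
- The arm moves only by the tool drive_tool, never from a script. Its argument "steps" is a list of rows, each a list of 7 numbers: the turn, a rotation vector about the world's x, y, z in rad, then the shift along the world's x, y, z in m, then the opening, from 0 (shut) to 1 (fully open). A call has 1 to 20 rows; each row is the pose to reach, as a shift and turn from the pose commanded when the call began; what a row does not reach only later rows make up. A row lasts 1/12 s, in which the tool goes at most 41.7 mm and 7.16 degrees, less where a joint would pass 70% of its speed; a pose out of reach is approached as far as the arm can. A call with a gripper value outside its range is refused whole. The fingers move at their own pace and stop on an object; "newtons" is the grip in N (left out, the last holds). Time passes only in rows, so rows that repeat a pose let the fingers close. It gives the time, the measured TCP pose, the force and the opening at its end, in the units of the state.
- r.state(): the state, without advancing time (a new reading comes with each control period).
- r.read_camera(name): name is "scene" or "top" or "wrist"; returns a dict with "image" (420x560x3 uint8, red, green, blue), "z_map" (420x560 float32, mm along the optical axis (not along the pixel's ray), 0 where there is no reading), "K" (3x3 intrinsics, pixels), "rvec" (rotation vector, rad) and "tvec" (3), from world to camera coordinates, as OpenCV has them; the wrist camera has in their place "mount" (4x4, takes a point from camera to tool coordinates, whose origin is the TCP and whose axes are the tool frame's). Camera axes: x right, y down, z forward; pixel columns grow to the right and rows downward; lengths in mm; the calibration is good to about 2 mm. A picture is of the moment at which its call begins: read the wrist's pose just before it.
- r.job_done(): hands the job in, once; it reports no verdict.
The state is a dict: "time_s": time; "q": joint angles; "qvel": joint speeds; "joint_torque": joint torques, N m; "eef_pos": TCP position; "ee_rot": TCP orientation; "ft_force": force on the tool from outside, world axes, zero at the start; "wrist_torque": the same for the moment, N m; "width": finger opening in mm.
Only numpy, scipy, OpenCV 4.12 (cv2) and the standard library are available. Lean on these libraries where they do the work, as an engineer would, in place of code of your own. Each camera call takes 0.05 s, during which the arm holds its last target. There are 200 camera calls.

TASK

Turn the fossil turntable back exactly one notch: with a fingertip push the pawl's red thumb bar outward so that the pawl lifts clear of the teeth and stays up, push one of the wheel's black pegs so that the wheel goes counter-clockwise (seen from above) by one notch, then push the thumb bar back in until the pawl is fully down in the new notch. The ammonite only rides along on the wheel: do not touch it, and leave everything else on the bench where it is.

Things in the scene. Friction and masses are not known exactly. Their poses are not given: they have to be found in the camera images.
- turntable: fixed indexing turntable for fossils. Blue steel base plate 380 x 440 x 15 mm; its top is 15 mm above the bench. The origin is on the bench, under the wheel's vertical axle; z up; +y points from the axle towards the pawl (plate reaches 190 mm to -x, +x and -y, 245 mm to +y). The wheel's top face is 36 mm above the bench
- wheel_axis (a point): centre of the wheel's top face, on the axle. The wheel is an aluminium disc, 312 mm across, with 12 dark steel ratchet teeth, 14 mm high, round its rim (from 125 to 156 mm from the axle), 30 degrees apart: each is a ramp that rises counter-clockwise (seen from above) to a steep face; between the teeth are flat notches 17 degrees wide
- peg0 (a point): top centre of black upright push peg 0, part of the wheel: 16 mm across, 40 mm high (top 76 mm above the bench), 100 mm from the axle; the four pegs stand 90 degrees apart, numbered counter-clockwise
- peg1 (a point): top centre of black upright push peg 1, part of the wheel: 16 mm across, 40 mm high (top 76 mm above the bench), 100 mm from the axle; the four pegs stand 90 degrees apart
- peg2 (a point): top centre of black upright push peg 2, part of the wheel: 16 mm across, 40 mm high (top 76 mm above the bench), 100 mm from the axle; the four pegs stand 90 degrees apart
- peg3 (a point): top centre of black upright push peg 3, part of the wheel: 16 mm across, 40 mm high (top 76 mm above the bench), 100 mm from the axle; the four pegs stand 90 degrees apart
- wheel (a joint): angle of the ratchet wheel, rad; grows as it turns counter-clockwise seen from above, which is BACKWARD and is blocked by the pawl until this is lifted. One notch is 0.524. It starts within 0.07 of 0, where 0 has the pawl in the middle of a notch; the middle of the next notch backward is 0.524, and the pawl's nose, 12 mm wide, drops in within about 0.10 of there. Friction holds the wheel where it is left; about 3 N on a peg turns it
- pawl (a joint): angle of the pawl about its level hinge, rad: 0 is fully down in a notch, 1.0 is its stop, tipped right back; above 0.4 its nose is clear of the teeth. Stiff hinge: the pawl stays at any angle where it is left; about 2 N on the cross bar moves it
- lever_bar (a point): middle of the red thumb bar on top of the pawl's lever: a level bar 52 mm long and 16 mm thick, along the turntable's x axis, 66 mm from the hinge. Pawl down, it is 122 mm above the bench, and leans 22 mm towards the axle from the hinge; pushing it away from the axle lifts the pawl's nose (it ends 40 mm beyond the hinge, 112 mm up), pushing it towards the axle lowers the nose again
- pawl_hinge (a point): middle of the pawl's hinge pin, 60 mm above the bench, 190 mm from the axle towards the turntable's +y, between two blue cheeks. The red pawl arm, 14 mm wide, reaches 58 mm from here towards the axle over the wheel's rim, to its dark nose
- ammonite_center (a point): centre of a loose ammonite fossil (a round tan disc with a rusty spiral, 80 mm across, 26 mm high) that rides in the middle of the wheel on a dark rubber pad
- glue_jar: bystander: small amber jar with black cap, 36 mm across, 45 mm high, standing on a corner of the blue base plate; origin under its centre
- bone_chip: bystander: loose ochre bone fragment, about 50 x 32 x 26 mm, lying on another corner of the blue base plate; origin at its underside
- brush: bystander: brush lying on the bench, its length along its own x axis
- chisel: bystander: slim steel chisel with an orange handle lying on the bench, its length along its own x axis
- solvent: bystander: white plastic bottle with red cap, 60 mm across, 140 mm high, standing on the bench; origin under its centre
- hammer: bystander: hammer lying on the bench, its length along its own x axis
- mug: bystander: blue mug, 80 mm across, 85 mm high, standing on the bench; origin under its centre
There are look-alikes about, which are no part of the job. Of the things that look like the part that bears ammonite_center, the smallest one is meant.

How it is judged (in metres and radians):
On the way, in this order (a step that is already met when the one before it is completed fails the run):
1. the pawl is lifted clear of the teeth (over 0.5 rad) before the wheel has been turned (value of joint pawl above 0.5 rad and value of joint wheel below 0.2 rad), for 0.2 s.
2. with the pawl still up, the wheel is turned back one notch (0.41 to 0.64 rad) and stands still (value of joint pawl above 0.4 rad and value of joint wheel between 0.41 and 0.64 rad and velocity of joint wheel between -0.05 and 0.05 rad/s), for 0.2 s.
At the end, for the whole second after the job is handed in: The pawl is down in the new notch (under 0.08 rad), the wheel stands still one notch further back (0.41 to 0.64 rad), and the ammonite still lies flat on the wheel, within 25 mm of the axle (value of joint pawl below 0.08 rad and value of joint wheel between 0.41 and 0.64 rad and velocity of joint wheel between -0.05 and 0.05 rad/s and horizontal distance between ammonite_center and wheel_axis below 0.025 m and height (world z) of ammonite_center below 0.058 m); the robot touches nothing.
It fails at once if the wheel is pushed half-way into a second notch (over 0.78 rad) (value of joint wheel above 0.78 rad).
It fails at once if the wheel is turned the wrong way, forward (under -0.25 rad) (value of joint wheel below -0.25 rad).
It fails at once if the arm or the body of the gripper, not the fingers, pushes the pawl or the wheel (over 3 N) (contact force between the arm and pawl above 3 N or contact force between the arm and wheel above 3 N).
It fails at once if the ammonite is touched by the robot (over 1 N) or lifted (contact force between any of the arm, the fingers and ammonite above 1 N or height (world z) of ammonite_center above 0.065 m).
It fails at once if a bystander on the bench is moved over 25 mm (distance of any of glue_jar, bone_chip, brush, chisel, solvent, hammer, mug from where it was at the start of the episode above 0.025 m).
It also fails if it takes over 64 s, if anything falls off the work surface, if the arm or the gripper's body presses on something with over 40 N, if the wrist force passes 120 N, or if a joint passes its speed limit or range.

## Working session

There is one attempt and no reset: what is moved stays moved. The work goes in short steps, Python scripts to look and compute and a tool call to move; the robot and the scene stay as the last step left them, time stands still between calls to the robot, and variables do not carry over. Pictures are saved under pics/ and viewed, about 8 in all and at most 12, crops included, and the job is handed in when it is done.

Besides the shell and the picture viewer there is one more tool, called after ">>>" in YAML: its name, and indented under it one key for each argument. drive_tool: Moves the arm, as the interface text tells. Its arguments: {"type":"object","properties":{"steps":{"type":"array"},"newtons":{"type":"number"}},"required":["steps"]}

```bash
mkdir -p pics; cat > h.py <<'E'
import numpy as np, cv2
from plant import r
def snap(n,f):
    c=r.read_camera(n); np.savez('pics/'+f+'.npz',**{k:np.array(v) for k,v in c.items()})
    cv2.imwrite('pics/'+f+'.png',c['image'][:,:,::-1]); return c
def load(f): return dict(np.load('pics/'+f+'.npz'))
def cloud(c):
    z=c['z_map'].astype(float);v,u=np.mgrid[:z.shape[0],:z.shape[1]];K=c['K']
    p=np.stack([(u-K[0,2])/K[0,0]*z,(v-K[1,2])/K[1,1]*z,z],-1)
    R=cv2.Rodrigues(c['rvec'])[0];w=(p-c['tvec'].ravel())@R
    w[z==0]=np.nan; return w
def ray(c,u,v,h):
    R=cv2.Rodrigues(c['rvec'])[0];K=c['K'];d=R.T@np.array([(u-K[0,2])/K[0,0],(v-K[1,2])/K[1,1],1])
    o=-R.T@c['tvec'].ravel(); return o+d*(h-o[2])/d[2]
E
python3 - <<'E'
from h import *
a=snap('top','top0');b=snap('scene','scene0')
cv2.imwrite('pics/both.png',cv2.resize(np.vstack([a['image'],b['image']])[:,:,::-1],None,fx=.71,fy=.71))
s=r.state();print(s['time_s'],s['eef_pos'],s['ee_rot'],s['width'],r.grasp_offset)
E
```

```text
0.1 [ 216.43018977 -585.98352043  230.62385128] [-3.32832874e-04  8.20508202e-01 -5.71634432e-01 -5.06040916e-04] 85.54452644087863 18.700000000000003
```

View pics/top0.png

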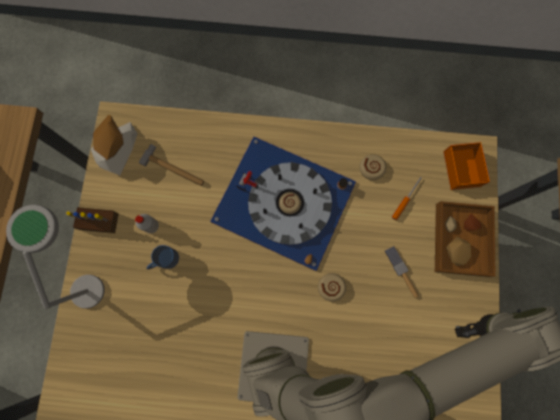

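View pics/scene0.png

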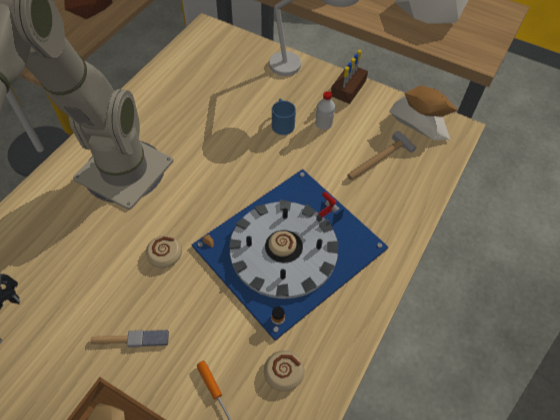

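The top view shows the turntable at about (290,203), with the pawl and red bar at (247,180), the jar at (343,183) and the bone chip at (309,260). There are three ammonites: (290,203) on the wheel, and larger ones on the bench at (373,166) and (332,288). The one on the wheel is the smallest and rides on the pad, so it fits the description. I'll confirm that in an enlarged crop.

```bash
python3 - <<'E'
from h import *
a=load('top0')
cv2.imwrite('pics/c1.png',cv2.resize(a['image'][130:280,200:400,::-1],None,fx=4,fy=4,interpolation=cv2.INTER_CUBIC))
w=cloud(a);im=a['image'].astype(int)
print(a['K'][0,0], (-cv2.Rodrigues(a['rvec'])[0].T@a['tvec'].ravel()))
for n,u,v,h in [('axis',290,203,62),('A2',373,166,20),('A3',332,288,20),('pawl',247,180,122),('jar',343,183,60),('chip',309,260,30)]:
    print(n,ray(a,u,v,h).round(),w[v,u].round())
# blue plate
hsv=cv2.cvtColor(a['image'],cv2.COLOR_RGB2HSV)
m=((hsv[...,0]>105)&(hsv[...,0]<128)&(hsv[...,1]>120)).astype(np.uint8);m[:,:205]=0
n,l,st,_=cv2.connectedComponentsWithStats(m);k=1+np.argmax(st[1:,4])
p=np.argwhere(l==k)[:,::-1].astype(np.float32);rc=cv2.boxPoints(cv2.minAreaRect(p));print(rc)
W=np.array([ray(a,*q,15) for q in rc]);print(W.round(1));print(np.linalg.norm(W-np.roll(W,1,0),axis=1))
red=((hsv[...,0]<8)|(hsv[...,0]>172))&(hsv[...,1]>150);red[:, :225]=0;red[:,262:]=0;red[:150]=0;red[210:]=0
print(np.c_[np.argwhere(red)[:,::-1],w[red].round()])
E
```

```text
406.67010147358764 [ 241.8716014    -3.18790933 1516.99900352]
axis [586.  -7.  62.] [586.  -7.  64.]
A2 [ 772. -313.   20.] [ 767. -309.   36.]
A3 [ 295. -187.   20.] [ 295. -186.   30.]
pawl [641. 153. 122.] [639. 153. 129.]
jar [ 681. -196.   60.] [ 682. -197.   58.]
chip [387. -95.  30.] [387. -95.  34.]
[[211.6176  220.82216]
 [251.79546 134.43977]
 [355.17517 182.52336]
 [314.9973  268.90576]]
[[ 500.9  280.    15. ]
 [ 858.7  167.3   15. ]
 [ 701.1 -248.7   15. ]
 [ 358.5 -120.5   15. ]]
[425.08689343 375.14528101 444.81441143 365.81247188]
[[248. 172. 670. 153. 125.]
 [249. 172. 671. 149. 124.]
 [250. 172. 670. 146. 126.]
 [248. 173. 666. 152. 126.]
 [249. 173. 666. 149. 126.]
 [250. 173. 667. 145. 125.]
 [247. 174. 661. 155. 130.]
 [248. 174. 663. 152. 124.]
 [249. 174. 660. 147. 135.]
 [250. 174. 662. 144. 131.]
 [247. 175. 658. 155. 127.]
 [248. 175. 658. 151. 130.]
 [249. 175. 660. 148. 123.]
 [250. 175. 658. 144. 130.]
 [246. 176. 654. 158. 128.]
 [247. 176. 655. 154. 127.]
 [248. 176. 655. 151. 127.]
 [249. 176. 655. 147. 127.]
 [250. 176. 656. 144. 126.]
 [246. 177. 64
[... 854 characters left out ...]
 [249. 182. 652. 152.  58.]
 [250. 182. 652. 148.  61.]
 [251. 182. 651. 144.  67.]
 [252. 182. 652. 141.  65.]
 [245. 183. 630. 159. 121.]
 [246. 183. 628. 155. 127.]
 [247. 183. 629. 152. 127.]
 [248. 183. 646. 155.  66.]
 [249. 183. 646. 151.  67.]
 [250. 183. 647. 147.  67.]
 [251. 183. 648. 144.  64.]
 [252. 183. 648. 140.  63.]
 [253. 183. 647. 136.  70.]
 [254. 183. 651. 133.  56.]
 [250. 184. 643. 147.  66.]
 [251. 184. 643. 143.  69.]
 [252. 184. 645. 140.  61.]
 [253. 184. 643. 136.  69.]
 [254. 184. 645. 132.  66.]
 [255. 184. 646. 129.  63.]
 [252. 185. 639. 139.  69.]
 [253. 185. 641. 136.  63.]
 [254. 185. 640. 132.  68.]
 [255. 185. 641. 128.  66.]
 [255. 186. 637. 127.  68.]]
```

View pics/c1.png

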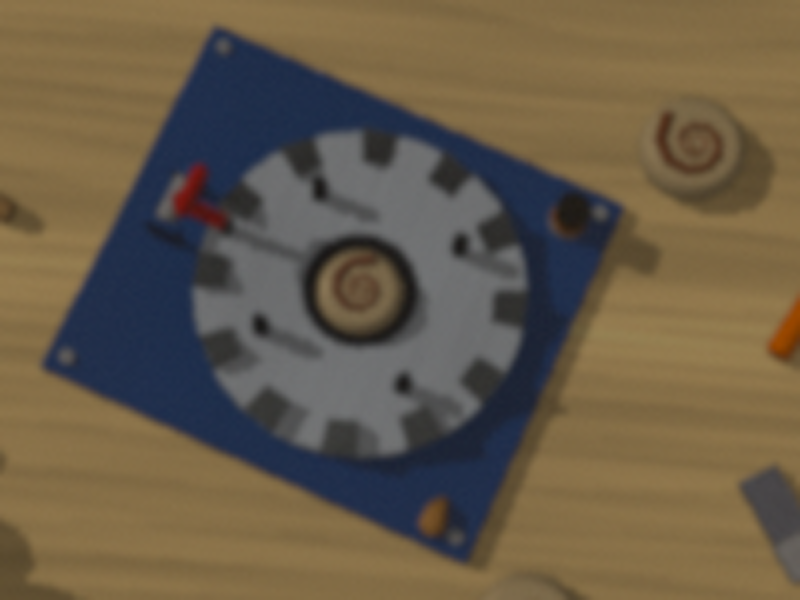

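The crop confirms it: the smallest ammonite is the one on the dark pad at the wheel's centre, crop (361,287). The peg tops are at (320,186), (461,242), (403,382) and (260,323), and the red bar runs from (200,168) to (180,206). Next I'll fit the frame.

```bash
python3 - <<'E'
from h import *
a=load('top0'); f=lambda x,y,h: ray(a,200+x/4-.4,130+y/4-.4,h)
C=np.array([f(*p,15) for p in [(216,28),(623,208),(468,562),(44,367)]])[:,:2]
# model: corners in turntable frame
M=np.array([[190,245],[190,-190],[-190,-190],[-190,245]],float)
Mc=M-M.mean(0);Cc=C-C.mean(0);H=Mc.T@Cc
yaw=np.arctan2(H[0,1]-H[1,0],H[0,0]+H[1,1]);R=np.array([[np.cos(yaw),-np.sin(yaw)],[np.sin(yaw),np.cos(yaw)]])
o=C.mean(0)-R@M.mean(0);print('yaw',np.degrees(yaw),'o',o,'res',(C-(M@R.T+o)).round(1).tolist())
P=np.array([f(*p,76) for p in [(320,186),(461,242),(403,382),(260,323)]])[:,:2]
print('pegs',P.round(1).tolist(),'mean',P.mean(0))
L=(P-P.mean(0))@R;print(np.linalg.norm(L,axis=1),np.degrees(np.arctan2(L[:,1],L[:,0])))
print('bar',((np.array([f(190,187,130)[:2]])-P.mean(0))@R))
# teeth: dark pixels, corners in crop
im=a['image'].astype(int).sum(2);w=cloud(a)
o2=P.mean(0)
v,u=np.mgrid[:420,:560];q=np.array([ray(a,uu,vv,45)[:2] for uu,vv in zip(u.ravel(),v.ravel())]).reshape(420,560,2)
l=(q-o2)@R;rr=np.hypot(l[...,0],l[...,1]);th=np.degrees(np.arctan2(l[...,1],l[...,0]))
m=(rr>133)&(rr<150)
for t in range(0,360,3):
    d=(th-t+180)%360-180;s=m&(abs(d)<1.5);print(t,int(im[s].mean()),round(float(np.nanmedian(w[s][:,2]))),end=' | ')
E
```

```text
yaw -19.42208393712455 o [592.98916441  -9.21193029] res [[-3.2, 0.6], [-4.1, 2.4], [4.1, -1.5], [3.3, -1.5]]
pegs [[680.7, 40.5], [639.7, -93.2], [504.9, -51.2], [546.8, 82.4]] mean [593.03046834  -5.40145271]
[98.91741319 99.41671211 99.31454117 99.18436044] [  47.04612641  -42.57514165 -133.08686427  137.19648881]
bar [[  3.10268254 169.70793157]]
0 335 35 | 3 334 36 | 6 331 36 | 9 309 33 | 12 193 39 | 15 127 38 | 18 128 42 | 21 148 46 | 24 233 38 | 27 320 35 | 30 330 36 | 33 335 36 | 36 335 37 | 39 313 37 | 42 191 36 | 45 131 41 | 48 132 44 | 51 152 49 | 54 274 38 | 57 332 36 | 60 332 36 | 63 330 36 | 66 329 36 | 69 301 34 | 72 195 38 | 75 134 43 | 78 127 44 | 81 148 47 | 84 179 43 | 87 148 66 | 90 152 61 | 93 237 36 | 96 262 34 | 99 238 38 | 102 159 35 | 105 143 40 | 108 142 45 | 111 144 47 | 114 219 38 | 117 310 36 | 120 333 38 | 123 334 35 | 126 334 35 | 129 310 36 | 132 206 37 | 135 155 42 | 138 156 44 | 141 154 47 | 144 203 39 | 147 265 34 | 150 317 36 | 153 333 37 | 156 333 38 | 159 313 36 | 162 214 38 | 165 165 40 | 168 163 43 | 171 165 45 | 174 209 39 | 177 242 36 | 180 260 36 | 183 322 36 | 186 343 34 | 189 321 35 | 192 216 38 | 195 174 41 | 198 170 42 | 201 172 48 | 204 219 43 | 207 245 36 | 210 270 34 | 213 331 34 | 216 339 35 | 219 324 35 | 222 214 36 | 225 161 38 | 228 162 44 | 231 161 46 | 234 195 47 | 237 250 38 | 240 264 35 | 243 257 35 | 246 317 36 | 249 310 38 | 252 213 36 | 255 151 41 | 258 149 43 | 261 150 46 | 264 217 45 | 267 318 36 | 270 330 35 | 273 331 35 | 276 330 35 | 279 309 36 | 282 201 37 | 285 144 42 | 288 143 42 | 291 145 45 | 294 219 41 | 297 310 37 | 300 272 36 | 303 257 35 | 306 284 35 | 309 308 35 | 312 206 38 | 315 136 41 | 318 135 44 | 321 138 46 | 324 199 47 | 327 307 35 | 330 330 33 | 333 331 36 | 336 333 37 | 339 308 36 | 342 201 37 | 345 131 41 | 348 129 43 | 351 136 48 | 354 228 43 | 357 326 35 |
```

Frame from the fit: axle at about (593,-6), turntable yaw about -19.6°, and the wheel now at about +0.04 rad. I'll go above the hover point on the axle side of the bar with the jaws shut and tool x along the turntable's x.

>>> drive_tool:
  steps:
    - [0, 0, 0.874, 0.423, 0.711, 0, 0]
    - [0, 0, 0.874, 0.423, 0.711, 0, 0]
    - [0, 0, 0.874, 0.423, 0.711, 0, 0]
    - [0, 0, 0.874, 0.423, 0.711, 0, 0]
    - [0, 0, 0.874, 0.423, 0.711, 0, 0]
    - [0, 0, 0.874, 0.423, 0.711, 0, 0]
    - [0, 0, 0.874, 0.423, 0.711, 0, 0]
    - [0, 0, 0.874, 0.423, 0.711, 0, 0]
    - [0, 0, 0.874, 0.423, 0.711, 0, 0]
    - [0, 0, 0.874, 0.423, 0.711, 0, 0]
    - [0, 0, 0.874, 0.423, 0.711, 0, 0]
    - [0, 0, 0.874, 0.423, 0.711, 0, 0]
    - [0, 0, 0.874, 0.423, 0.711, 0, 0]
    - [0, 0, 0.874, 0.423, 0.711, 0, 0]
    - [0, 0, 0.874, 0.423, 0.711, 0, 0]
    - [0, 0, 0.874, 0.423, 0.711, 0, 0]
    - [0, 0, 0.874, 0.423, 0.711, 0, 0]
    - [0, 0, 0.874, 0.423, 0.711, 0, 0]
    - [0, 0, 0.874, 0.423, 0.711, 0, 0]
    - [0, 0, 0.874, 0.423, 0.711, 0, 0]

```text
time_s: 1.77
eef_pos: [640.2, 127.3, 230.6]
ee_rot: [-0.0, 0.985, -0.17, -0.0]
ft_force: [0.6, 0.2, 0.6]
width: 0.4
```

```bash
cat >> h.py <<'E'
from scipy.spatial.transform import Rotation as Ro
def wsnap(f):
    s=r.state();c=r.read_camera('wrist')
    q=np.array(s['ee_rot']);T=np.eye(4);T[:3,:3]=Ro.from_quat(q[[1,2,3,0]]).as_matrix();T[:3,3]=s['eef_pos']
    X=np.linalg.inv(T@c['mount']);c['rvec']=Ro.from_matrix(X[:3,:3]).as_rotvec();c['tvec']=X[:3,3]
    np.savez('pics/'+f+'.npz',**{k:np.array(v) for k,v in c.items()})
    cv2.imwrite('pics/'+f+'.png',c['image'][:,:,::-1]); return c
E
python3 - <<'E'
from h import *
c=wsnap('w1');w=cloud(c)
hsv=cv2.cvtColor(c['image'],cv2.COLOR_RGB2HSV)
red=((hsv[...,0]<8)|(hsv[...,0]>172))&(hsv[...,1]>150)
p=w[red&(w[...,2]>118)];print(len(p))
if len(p):
    print(p.min(0),p.max(0),p.mean(0),np.median(p,0))
    rc=cv2.minAreaRect(p[:,:2].astype(np.float32));print(rc)
E
```

```text
1054
[626.27550675 142.26780381 118.17572532] [673.83551573 169.07297895 132.15425555] [649.95418215 156.35750421 128.79174773] [649.9650689  156.4039953  129.17474075]
((649.323974609375, 155.65663146972656), (16.158292770385742, 49.09352493286133), 69.0821304321289)
```

View pics/w1.png

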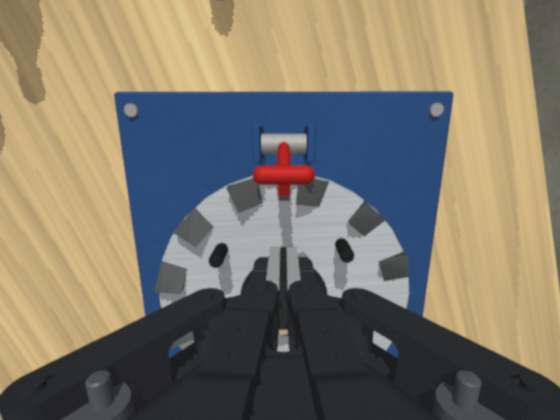

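The wrist view shows the bar at (283,175), squared up with the finger. By depth it is at (649.5,155.8), about 30 mm along +y from the TCP. The pawl arm is below it and the pegs are at (218,254) and (344,250). I'll descend and then push outward.

>>> drive_tool:
  steps:
    - [0, 0, 0, 0, 0, -0.04, 0]
    - [0, 0, 0, 0, 0, -0.08, 0]
    - [0, 0, 0, 0, 0, -0.11, 0]
    - [0, 0, 0, 0, 0, -0.125, 0]
    - [0, 0, 0, 0, 0, -0.125, 0]
    - [0, 0, 0, 0.003, 0.009, -0.125, 0]
    - [0, 0, 0, 0.005, 0.014, -0.125, 0]
    - [0, 0, 0, 0.007, 0.02, -0.125, 0]
    - [0, 0, 0, 0.009, 0.026, -0.125, 0]
    - [0, 0, 0, 0.009, 0.026, -0.125, 0]

```text
time_s: 2.65
eef_pos: [649.3, 152.8, 107.6]
ee_rot: [-0.001, 0.985, -0.17, 0.001]
ft_force: [-0.5, 0.6, 0.3]
width: -0.0
```

>>> drive_tool:
  steps:
    - [0, 0, 0, 0.002, 0.006, -0.002, 0]
    - [0, 0, 0, 0.004, 0.012, -0.002, 0]
    - [0, 0, 0, 0.006, 0.018, -0.002, 0]
    - [0, 0, 0, 0.009, 0.024, -0.002, 0]
    - [0, 0, 0, 0.011, 0.03, -0.002, 0]
    - [0, 0, 0, 0.013, 0.035, -0.002, 0]
    - [0, 0, 0, 0.013, 0.035, -0.002, 0]
    - [0, 0, 0, 0.013, 0.035, -0.002, 0]
    - [0, 0, 0, 0.013, 0.035, -0.002, 0]

```text
time_s: 3.4
eef_pos: [661.6, 186.4, 104.5]
ee_rot: [-0.001, 0.985, -0.17, 0.0]
ft_force: [0.1, 0.6, -0.2]
width: 0.2
```

```bash
python3 - <<'E'
from h import *
c=wsnap('w2');w=cloud(c)
hsv=cv2.cvtColor(c['image'],cv2.COLOR_RGB2HSV)
red=((hsv[...,0]<8)|(hsv[...,0]>172))&(hsv[...,1]>150)
p=w[red&(w[...,2]>112)];print(len(p),cv2.minAreaRect(p[:,:2].astype(np.float32)),np.percentile(p[:,2],[50,95]))
E
```

```text
3495 ((669.2274780273438, 210.35935974121094), (15.3601713180542, 49.802669525146484), 70.7103271484375) [122.3286599  124.05604559]
```

The pawl is now up: the bar moved 58 mm outward, which is about 0.9 rad. I'll back off, rise, and refine the peg and axis estimate from w1.

>>> drive_tool:
  steps:
    - [0, 0, 0, -0.005, -0.014, 0, 0]
    - [0, 0, 0, -0.01, -0.028, 0, 0]
    - [0, 0, 0, -0.01, -0.028, 0.04, 0]
    - [0, 0, 0, -0.01, -0.028, 0.08, 0]
    - [0, 0, 0, -0.01, -0.028, 0.12, 0]
    - [0, 0, 0, -0.03, -0.06, 0.125, 0]
    - [0, 0, 0, -0.03, -0.06, 0.125, 0]

```text
time_s: 4.03
eef_pos: [632.1, 121.7, 233.5]
ee_rot: [0.0, 0.985, -0.173, 0.003]
ft_force: [-0.4, -1.9, -1.7]
width: -0.1
```

```bash
python3 - <<'E'
from h import *
c=load('w1');w=cloud(c)
m=(w[...,2]>68)&(w[...,2]<84)&(c['image'].sum(2)<150)
for (x0,x1) in [(195,240),(325,370)]:
    s=np.zeros_like(m);s[225:275,x0:x1]=1;p=w[m&s];print(len(p),p.mean(0),(p.min(0)+p.max(0))/2)
for n in ['top0']:
    c=load(n)
    for u,v in [(200+320/4-.4,130+186/4-.4),(260/4+199.6,323/4+129.6)]: print(ray(c,u,v,76))
c=wsnap('w3');s=r.state();print(s['eef_pos'],s['q'])
E
```

```text
150 [548.9977149   87.24942364  75.11336353] [548.00235936  86.63070104  73.38985439]
155 [681.23410728  46.8520047   75.06622076] [681.31986661  45.429962    73.18102754]
[680.67219586  40.46337292  76.        ]
[546.81140593  82.35580128  76.        ]
[632.05044009 122.84375531 231.60200732] [ 0.22938248  0.4537154  -0.68331779  1.38040027  0.28723034  1.40358807
 -0.79734088]
```

View pics/w3.png

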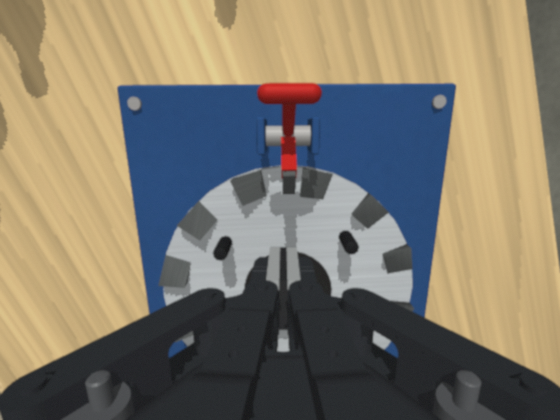

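The w3 picture shows the pawl tipped right back, with the bar at (289,94) beyond the hinge at (288,135). Next I'll hover on the clockwise side of the right-hand peg at about (641,-91).

>>> drive_tool:
  steps:
    - [0, 0, -0.12, 0, -0.04, 0, 0]
    - [0, 0, -0.24, -0.004, -0.08, 0, 0]
    - [0, 0, -0.36, -0.007, -0.12, 0, 0]
    - [0, 0, -0.48, -0.01, -0.16, 0, 0]
    - [0, 0, -0.503, -0.013, -0.2, 0, 0]
    - [0, 0, -0.503, -0.014, -0.237, 0, 0]
    - [0, 0, -0.503, -0.014, -0.237, 0, 0]
    - [0, 0, -0.503, -0.014, -0.237, 0, 0]

```text
time_s: 4.75
eef_pos: [617.4, -113.9, 228.8]
ee_rot: [0.0, 0.911, -0.412, -0.0]
ft_force: [-0.2, 1.0, -0.3]
width: -0.1
```

```bash
python3 - <<'E'
from h import *
c=wsnap('w4');w=cloud(c);s=r.state();print(s['eef_pos'],s['ee_rot'])
m=((w[...,2]>68)&(w[...,2]<84)&(c['image'].sum(2)<150)).astype(np.uint8)
n,l,st,ce=cv2.connectedComponentsWithStats(m)
for k in range(1,n):
    if st[k,4]>40: print(st[k],w[l==k].mean(0).round(1))
E
```

```text
[ 617.62663801 -111.18530726  228.95722237] [-3.41166417e-04  9.11708302e-01 -4.10837926e-01 -2.33512058e-04]
[190  18  18  20 260] [681.5  41.4  75.5]
[ 66 106  21  17 275] [548.1  83.4  75.1]
[276 156  13  16 170] [641.1 -90.8  75.9]
[161 227  15  16 172] [507.7 -50.2  75.2]
```

View pics/w4.png

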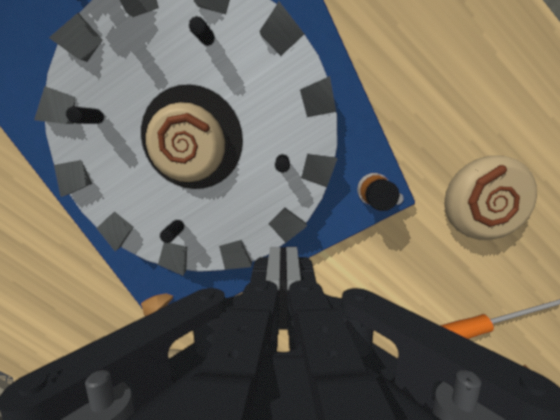

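Peg tops seen by the wrist camera give the axis at (594.6,-4.1) and the target peg at (641.1,-90.8), about 12 mm ahead of the finger face. The ammonite is centred at (185,140), well clear. I'll descend and push along (0.75,0.66), starting with about 45 mm.

>>> drive_tool:
  steps:
    - [0, 0, 0, 0, 0, -0.04, 0]
    - [0, 0, 0, 0, 0, -0.08, 0]
    - [0, 0, 0, 0, 0, -0.12, 0]
    - [0, 0, 0, 0, 0, -0.155, 0]
    - [0, 0, 0, 0, 0, -0.171, 0]
    - [0, 0, 0, 0, 0, -0.171, 0]
    - [0, 0, 0, 0.005, 0.004, -0.171, 0]
    - [0, 0, 0, 0.009, 0.008, -0.171, 0]
    - [0, 0, 0, 0.012, 0.011, -0.171, 0]
    - [0, 0, 0, 0.015, 0.014, -0.171, 0]
    - [0, 0, 0, 0.018, 0.017, -0.171, 0]
    - [0, 0, 0, 0.021, 0.02, -0.171, 0]
    - [0, 0, 0, 0.025, 0.023, -0.171, 0]
    - [0, 0, 0, 0.029, 0.026, -0.171, 0]
    - [0, 0, 0, 0.034, 0.03, -0.171, 0]
    - [0, 0, 0, 0.034, 0.03, -0.171, 0]
    - [0, 0, 0, 0.034, 0.03, -0.171, 0]

```text
time_s: 6.22
eef_pos: [652.8, -79.9, 59.8]
ee_rot: [-0.001, 0.912, -0.41, 0.001]
ft_force: [-0.0, -0.4, -0.8]
width: 0.0
```

```bash
cat > pegs.py <<'E'
from h import *
import sys
c=wsnap(sys.argv[1]);w=cloud(c);s=r.state();print(s['eef_pos'],s['ft_force'])
m=((w[...,2]>68)&(w[...,2]<84)&(c['image'].sum(2)<150)).astype(np.uint8)
n,l,st,ce=cv2.connectedComponentsWithStats(m)
for k in range(1,n):
    if st[k,4]>40:
        p=w[l==k].mean(0);print(st[k],p.round(1),np.degrees(np.arctan2(p[1]+4.05,p[0]-594.6)).round(1),np.hypot(p[1]+4.05,p[0]-594.6).round(1))
E
python3 pegs.py w5
```

```text
[652.41681453 -80.19442454  59.43450182] [-0.10832189 -0.80821899 -0.61531288]
[  0   7  23  43 723] [659.7  68.2  72.2] 48.0 97.2
[274 211  32  37 926] [672.1 -65.5  75.6] -38.4 98.9
[281 249   5  16  68] [660.5 -72.   76.3] -45.9 94.7
[255 259  12  15 129] [650.8 -67.3  76.6] -48.4 84.6
[299 258  14  16 155] [664.1 -82.3  76.8] -48.4 104.7
```

>>> drive_tool:
  steps:
    - [0, 0, 0, 0.002, 0.002, 0, 0]
    - [0, 0, 0, 0.003, 0.003, 0, 0]
    - [0, 0, 0, 0.0045, 0.004, 0, 0]
    - [0, 0, 0, 0.0045, 0.004, 0, 0]
    - [0, 0, 0, 0.0045, 0.004, 0, 0]
    - [0, 0, 0, 0.0045, 0.004, 0, 0]
    - [0, 0, 0, -0.008, -0.007, 0, 0]
    - [0, 0, 0, -0.02, -0.018, 0, 0]
    - [0, 0, 0, -0.02, -0.018, 0.04, 0]
    - [0, 0, 0, -0.02, -0.018, 0.08, 0]
    - [0, 0, 0, -0.02, -0.018, 0.12, 0]
    - [0, 0, 0, -0.035, -0.032, 0.16, 0]
    - [0, 0, 0, -0.035, -0.032, 0.172, 0]
    - [0, 0, 0, -0.035, -0.032, 0.172, 0]
    - [0, 0, 0, -0.035, -0.032, 0.172, 0]

```text
time_s: 7.52
eef_pos: [617.0, -113.4, 231.2]
ee_rot: [-0.0, 0.912, -0.411, 0.001]
ft_force: [0.5, -0.1, -0.3]
width: -0.2
```

```bash
python3 pegs.py w6
```

```text
[ 616.42192282 -113.15011428  229.74404982] [-0.15594972  0.15440088 -0.26095945]
[145  16  20  21 294] [656.3  72.6  75.2] 51.2 98.4
[278 116  13  14 152] [670.8 -66.2  76.4] -39.2 98.4
[ 75 150  20  15 230] [517.5  58.1  75.2] 141.1 99.1
[200 227  15  15 155] [533.2 -80.5  75.4] -128.8 98.1
```

View pics/w6.png

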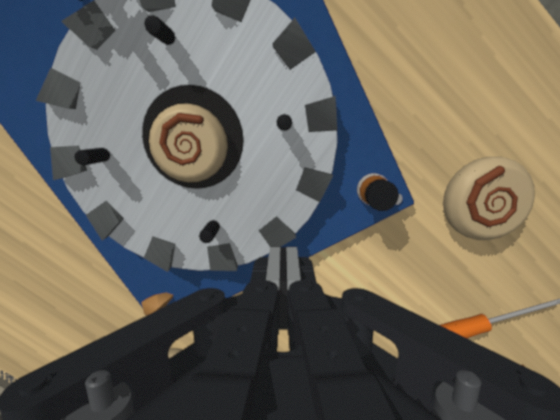

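The wheel has turned about 23.1°, so it stands at about 0.45 rad. I want about 4° more to centre the notch, so I'll repeat the push 7 mm deeper.

>>> drive_tool:
  steps:
    - [0, 0, 0, 0, 0, -0.04, 0]
    - [0, 0, 0, 0, 0, -0.08, 0]
    - [0, 0, 0, 0, 0, -0.12, 0]
    - [0, 0, 0, 0, 0, -0.155, 0]
    - [0, 0, 0, 0, 0, -0.172, 0]
    - [0, 0, 0, 0.01, 0.009, -0.172, 0]
    - [0, 0, 0, 0.022, 0.02, -0.172, 0]
    - [0, 0, 0, 0.032, 0.029, -0.172, 0]
    - [0, 0, 0, 0.037, 0.034, -0.172, 0]
    - [0, 0, 0, 0.04, 0.036, -0.172, 0]
    - [0, 0, 0, 0.042, 0.038, -0.172, 0]
    - [0, 0, 0, 0.0445, 0.0405, -0.172, 0]
    - [0, 0, 0, 0.0445, 0.0405, -0.172, 0]
    - [0, 0, 0, 0.0445, 0.0405, -0.172, 0]
    - [0, 0, 0, 0.0445, 0.0405, -0.172, 0]
    - [0, 0, 0, 0.032, 0.029, -0.172, 0]
    - [0, 0, 0, 0.02, 0.018, -0.172, 0]

```text
time_s: 8.98
eef_pos: [636.6, -94.9, 58.5]
ee_rot: [-0.0, 0.912, -0.41, 0.0]
ft_force: [0.3, -0.1, -0.1]
width: 0.0
```

>>> drive_tool:
  steps:
    - [0, 0, 0, 0, 0, 0.04, 0]
    - [0, 0, 0, 0, 0, 0.08, 0]
    - [0, 0, 0, 0, 0, 0.12, 0]
    - [0, 0, 0, -0.015, -0.014, 0.16, 0]
    - [0, 0, 0, -0.02, -0.018, 0.172, 0]
    - [0, 0, 0, -0.02, -0.018, 0.172, 0]
    - [0, 0, 0, -0.02, -0.018, 0.172, 0]

```text
time_s: 9.57
eef_pos: [616.7, -114.2, 231.2]
ee_rot: [0.0, 0.912, -0.411, 0.001]
ft_force: [-0.3, -0.2, -1.3]
width: -0.0
```

```bash
python3 pegs.py w7
```

```text
[ 616.28191034 -113.59330994  229.7361214 ] [-0.01516156  0.41036869  0.2400581 ]
[137  17  20  20 289] [650.7  76.7  75.2] 55.2 98.3
[276 107  13  15 160] [675.1 -60.6  76.4] -35.1 98.4
[ 77 156  19  16 226] [513.   52.4  75.2] 145.3 99.2
[207 226  14  14 153] [538.9 -84.9  75.4] -124.6 98.1
```

The pegs are at 55.2° modulo 90°, so the wheel is at about 0.52 rad, which is on target. Now I'll go to the outer side of the raised bar at (669,210).

>>> drive_tool:
  steps:
    - [0, 0, 0.12, 0.007, 0.04, 0, 0]
    - [0, 0, 0.24, 0.014, 0.08, 0, 0]
    - [0, 0, 0.36, 0.021, 0.12, 0, 0]
    - [0, 0, 0.48, 0.029, 0.16, 0, 0]
    - [0, 0, 0.503, 0.036, 0.2, 0, 0]
    - [0, 0, 0.503, 0.043, 0.24, 0, 0]
    - [0, 0, 0.503, 0.05, 0.28, 0, 0]
    - [0, 0, 0.503, 0.058, 0.32, 0, 0]
    - [0, 0, 0.503, 0.066, 0.361, 0, 0]
    - [0, 0, 0.503, 0.066, 0.361, 0, 0]
    - [0, 0, 0.503, 0.066, 0.361, 0, 0]
    - [0, 0, 0.503, 0.066, 0.361, 0, 0]

```text
time_s: 10.62
eef_pos: [682.1, 247.9, 228.2]
ee_rot: [0.001, 0.985, -0.17, -0.001]
ft_force: [-0.2, -0.8, 0.1]
width: -0.1
```

```bash
python3 - <<'E'
from h import *
a=snap('top','top1');w=cloud(a);s=r.state();print(s['eef_pos'],s['ee_rot'])
hsv=cv2.cvtColor(a['image'],cv2.COLOR_RGB2HSV)
red=((hsv[...,0]<8)|(hsv[...,0]>172))&(hsv[...,1]>140);red[:, :215]=0;red[:,262:]=0;red[:140]=0;red[210:]=0
p=w[red];print(len(p));p=p[p[:,2]>108];print(len(p),p.mean(0) if len(p) else 0)
cv2.imwrite('pics/c2.png',cv2.resize(a['image'][130:280,200:400,::-1],None,fx=4,fy=4,interpolation=cv2.INTER_CUBIC))
E
```

```text
[682.59336793 246.62454537 228.8427638 ] [ 7.69258625e-04  9.85261269e-01 -1.71053389e-01 -6.15418204e-04]
0
0 0
```

View pics/c2.png

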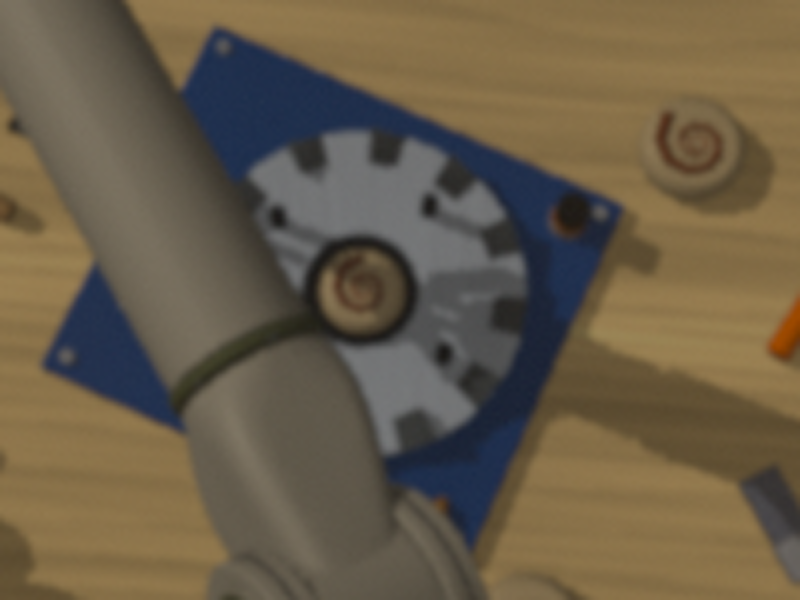

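The crop shows the ammonite centred at (360,288) and the jar and plate unchanged. The arm hides the pawl. I'll descend outside the bar and push inward.

>>> drive_tool:
  steps:
    - [0, 0, 0, 0, 0, -0.04, 0]
    - [0, 0, 0, 0, 0, -0.08, 0]
    - [0, 0, 0, 0, 0, -0.11, 0]
    - [0, 0, 0, 0, 0, -0.124, 0]
    - [0, 0, 0, 0, 0, -0.124, 0]
    - [0, 0, 0, -0.003, -0.008, -0.124, 0]
    - [0, 0, 0, -0.006, -0.016, -0.124, 0]
    - [0, 0, 0, -0.008, -0.022, -0.124, 0]
    - [0, 0, 0, -0.01, -0.028, -0.124, 0]
    - [0, 0, 0, -0.012, -0.034, -0.124, 0]
    - [0, 0, 0, -0.014, -0.04, -0.124, 0]
    - [0, 0, 0, -0.017, -0.046, -0.124, 0]
    - [0, 0, 0, -0.019, -0.052, -0.124, 0]
    - [0, 0, 0, -0.021, -0.058, -0.124, 0]
    - [0, 0, 0, -0.021, -0.058, -0.124, 0]

```text
time_s: 11.92
eef_pos: [661.2, 187.4, 105.9]
ee_rot: [0.001, 0.985, -0.171, -0.0]
ft_force: [0.0, 0.0, -0.8]
width: 0.0
```

>>> drive_tool:
  steps:
    - [0, 0, 0, -0.002, -0.004, 0, 0]
    - [0, 0, 0, -0.003, -0.008, 0, 0]
    - [0, 0, 0, -0.004, -0.012, 0, 0]
    - [0, 0, 0, -0.004, -0.012, 0, 0]

```text
time_s: 12.25
eef_pos: [657.2, 176.8, 106.0]
ee_rot: [0.0, 0.985, -0.171, -0.0]
ft_force: [-0.4, 1.6, -0.6]
width: 0.1
```

>>> drive_tool:
  steps:
    - [0, 0, 0, -0.001, -0.002, 0, 0]
    - [0, 0, 0, -0.001, -0.003, 0, 0]
    - [0, 0, 0, -0.001, -0.003, 0, 0]

```text
time_s: 12.5
eef_pos: [656.4, 175.1, 106.3]
ee_rot: [-0.0, 0.985, -0.17, -0.0]
ft_force: [1.0, 2.7, -1.2]
width: -0.0
```

>>> drive_tool:
  steps:
    - [0, 0, 0, -0.001, -0.003, 0, 0]
    - [0, 0, 0, -0.001, -0.003, 0, 0]
    - [0, 0, 0, -0.001, -0.003, 0, 0]

```text
time_s: 12.75
eef_pos: [655.8, 174.4, 106.9]
ee_rot: [-0.002, 0.986, -0.17, 0.001]
ft_force: [3.0, 9.8, -1.3]
width: 0.2
```

>>> drive_tool:
  steps:
    - [0, 0, 0, -0.001, -0.003, 0, 0]
    - [0, 0, 0, -0.001, -0.003, 0, 0]
    - [0, 0, 0, -0.001, -0.003, 0, 0]

```text
time_s: 13.0
eef_pos: [655.0, 173.9, 107.6]
ee_rot: [-0.004, 0.986, -0.169, 0.001]
ft_force: [4.7, 14.9, -1.6]
width: -0.1
```

The force climbs to 15 N with no movement, and the finger is 18.9 mm from the original bar position, which means the pawl is down on its stop. I'll retreat and check.

>>> drive_tool:
  steps:
    - [0, 0, 0, 0.004, 0.01, 0, 0]
    - [0, 0, 0, 0.012, 0.034, 0, 0]
    - [0, 0, 0, 0.012, 0.034, 0.04, 0]
    - [0, 0, 0, 0.012, 0.034, 0.08, 0]
    - [0, 0, 0, 0.012, 0.034, 0.12, 0]
    - [0, 0, 0, 0, 0, 0.135, 0]
    - [0, 0, 0, -0.008, -0.02, 0.135, 0]
    - [0, 0, 0, -0.016, -0.042, 0.135, 0]
    - [0, 0, 0, -0.016, -0.042, 0.135, 0]
    - [0, 0, 0, -0.016, -0.042, 0.135, 0]

```text
time_s: 13.83
eef_pos: [638.8, 124.2, 241.6]
ee_rot: [0.001, 0.985, -0.172, 0.0]
ft_force: [-0.0, 0.2, -0.2]
width: -0.4
```

```bash
python3 pegs.py w8; python3 - <<'E'
from h import *
c=load('w8');w=cloud(c);hsv=cv2.cvtColor(c['image'],cv2.COLOR_RGB2HSV)
red=((hsv[...,0]<8)|(hsv[...,0]>172))&(hsv[...,1]>150)
p=w[red&(w[...,2]>118)];print(len(p),p.mean(0),cv2.minAreaRect(p[:,:2].astype(np.float32)))
E
```

```text
[638.60187545 125.88314554 241.40372895] [ 0.13543441  0.70250892 -0.45169853]
[301 220  13  15 145] [650.7  81.7  75.4] 56.8 102.4
[195 278  13  13 106] [514.3  57.6  74.5] 142.5 101.2
972 [649.82718176 156.56368126 128.84799576] ((649.502685546875, 156.061767578125), (15.20197582244873, 49.5087890625), 70.06087493896484)
```

View pics/w8.png

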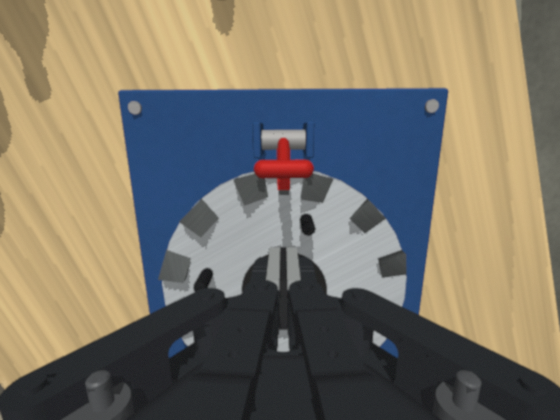

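The bar is back within 0.3 mm of its original position, at (284,169) in the picture. The nose sits between the teeth at (251,190) and (316,188), and the peg has moved one notch. The robot is clear of everything, so I'm handing in.

```bash
python3 -c "
from plant import r
print(r.job_done(), r.state()['time_s'])"
```

```text
the job is handed in; nothing more can be done
the job is handed in; nothing more can be done
```

I turned the turntable back one notch and handed the job in at about 14 s; no verdict was reported.

- **Moves:** I lifted the pawl to about 0.9 rad, turned the wheel counter-clockwise in two pushes on one peg, then pushed the thumb bar back in. At the end the force rose to 15 N with no further movement.
- **Wheel:** the pegs turned about 27.2° from a start of about 0.045 rad. That puts the wheel at about 0.52 rad, against a target of 0.524. This was measured before the pawl came down; afterwards only two pegs were in view. Their readings (56.8° and 142.5°) disagree by about 1.5° and 3° with the earlier ones, and are less reliable.
- **Pawl:** the bar is back within 0.3 mm of where it started, and the nose sits between two teeth in the last picture.
- **Bench:** the ammonite was centred in the last overhead picture, taken before the final push on the bar. The jar looked unmoved there. I did not check the other bystanders separately. The robot was about 240 mm up, touching nothing.
- **Calibration:** the top and wrist cameras disagreed by about 4 mm along y. I used the wrist values.

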